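Sniff-test a pipe weld and check the detector on the reference leak

TASK

The capped pipe spool on the bench is charged with test gas: lift the pen leak detector straight up out of its dock and, nose down, run its tip slowly (about 3 cm/s) along the whole weld on top of the pipe, from the gauge end to the other end, keeping about 5 mm off the metal and never pressing on it. Then check the detector on the reference leak, the canister with the open cone on top: carry it over the things in between and stop with it upright and its tip centred 5 to 10 mm above the cone's mouth, without touching it. Finish there, still holding the detector steady, and leave everything else on the bench where it is.

Things in the scene. Friction and masses are not known exactly. Their poses are not given: they have to be found in the camera images.
- detector: cordless pen leak detector, 170 mm long, 90 g, standing nose-down in its dock, top 184 mm above the bench. Origin at its nose tip, z up along the pen to its blunt top. Steel nose 5 to 6 mm across up to 30 mm, 12 mm across at 36 to 60 mm; then the grey flat-faced body, 24 mm (along x) by 18 mm (along y), from 60 to 164 mm, and a rubber end
- detector_tip (a point): the tip (nose end) of the detector, same as its origin
- detector_grip (a point): point on the detector's axis 128 mm above the tip, good to grip across the 18 mm flats (along the pen's y); the pen goes on 42 mm above it
- dock: black charging dock fixed to the bench: foot 90 x 74 x 12 mm, post 50 x 44 mm, 86 mm high, with a pocket in its top. Origin under its centre, z up, x and y as the detector's. The detector's body rests 74 mm up in a 12 mm high collar (2 mm play), its nose in a 16 mm well, tip 14 mm above the bench. Not locked: it lifts straight up, clear after 75 mm
- spool: stainless pipe spool fixed on two white saddles: level 63.5 mm tube, axis 58 mm above the bench, capped with 92 mm wide clamps at both ends (inner faces at x = +-124 mm, tops at 104 mm, wing nuts to y = 55 mm). Origin on the bench under the tube's centre, x along it to the gauge end, z up. A dark weld bead, 6 mm wide, 1.5 mm proud, runs straight along the tube's top
- seam_start (a point): gauge end of the weld bead, on its crest, 91 mm above the bench (x = 55 mm on the spool). The round gauge, 40 mm across, stands on the tube at x = 94 to 116 mm, its top 153 mm above the bench; a brass gas cock sticks out of that end to x = 194 mm
- seam_end (a point): other end of the weld bead, on its crest, 91 mm above the bench (x = -105 mm on the spool); the weld is straight, 160 mm from start to end
- reference_leak: reference leak, standing loose on the bench, about 450 g: stainless reservoir 48 mm across with sloping shoulders, a brass neck with a small side plug, and on top an upturned cone, 22 mm across, with a dark mouth. The only one of the three canisters with a cone. Origin under its centre; 130 mm tall
- leak_mouth (a point): centre of the reference leak's cone mouth, level with the cone's rim, 130 mm above the bench
- gas_canister: bystander: canister with the same 48 mm stainless body but a round black knob on top, 128 mm tall, loose; origin under its centre
- spray_can: bystander: aluminium spray can with a paper band and white cap, 52 mm across, 138 mm tall, loose; origin under its centre
- steel_pot: bystander and obstacle: open stainless container, 90 mm across, 125 mm tall, loose, between the spool and the canisters; origin under its centre
- reducer: bystander: stainless pipe reducer standing on its 78 mm wide end, 90 mm tall, loose; origin under its centre
- spare_clamp: bystander: spare pipe clamp ring lying flat, 92 mm across, 17 mm high, loose; origin under its centre
- bowl: bystander: yellow plastic bowl, 180 mm across, 75 mm tall, loose; origin under its centre
- gasket_jar: bystander: clear jar with white lid, 62 mm across, 85 mm tall, loose; origin under its centre
- wrench: bystander: steel wrench lying flat at the side, loose; origin under it
Mind the look-alikes: they are no part of the job. What is shaped like the detector but blue is not meant.

How it is judged (in metres and radians):
On the way, in this order (a step that is already met when the one before it is completed fails the run):
1. the detector is lifted clear of its dock (z of detector_tip in the frame of dock above 0.09 m and contact force between detector and the fingers above 1 N), for 0.1 s.
2. tip at the gauge end of the weld, within 10 mm of the weld line and up to 16 mm above it, nose down, moving slowly (stays 0.35 s in this 28 mm stretch) (x of detector_tip in the frame of spool between 0.041 and 0.069 m and y of detector_tip in the frame of spool between -0.01 and 0.01 m and z of detector_tip in the frame of spool between 0.08825 and 0.10725 m and angle between detector's own z axis and vertical below 0.35 rad and contact force between detector and the fingers above 1 N), for 0.35 s.
3. tip a quarter along, within 10 mm of the weld line and up to 16 mm above it, nose down, moving slowly (stays 0.35 s in this 28 mm stretch) (x of detector_tip in the frame of spool between 0.001 and 0.029 m and y of detector_tip in the frame of spool between -0.01 and 0.01 m and z of detector_tip in the frame of spool between 0.08825 and 0.10725 m and angle between detector's own z axis and vertical below 0.35 rad and contact force between detector and the fingers above 1 N), for 0.35 s.
4. tip at mid-weld, within 10 mm of the weld line and up to 16 mm above it, nose down, moving slowly (stays 0.35 s in this 28 mm stretch) (x of detector_tip in the frame of spool between -0.039 and -0.011 m and y of detector_tip in the frame of spool between -0.01 and 0.01 m and z of detector_tip in the frame of spool between 0.08825 and 0.10725 m and angle between detector's own z axis and vertical below 0.35 rad and contact force between detector and the fingers above 1 N), for 0.35 s.
5. tip three quarters along, within 10 mm of the weld line and up to 16 mm above it, nose down, moving slowly (stays 0.35 s in this 28 mm stretch) (x of detector_tip in the frame of spool between -0.079 and -0.051 m and y of detector_tip in the frame of spool between -0.01 and 0.01 m and z of detector_tip in the frame of spool between 0.08825 and 0.10725 m and angle between detector's own z axis and vertical below 0.35 rad and contact force between detector and the fingers above 1 N), for 0.35 s.
6. tip at the other end, within 10 mm of the weld line and up to 16 mm above it, nose down, moving slowly (stays 0.35 s in this 28 mm stretch) (x of detector_tip in the frame of spool between -0.119 and -0.091 m and y of detector_tip in the frame of spool between -0.01 and 0.01 m and z of detector_tip in the frame of spool between 0.08825 and 0.10725 m and angle between detector's own z axis and vertical below 0.35 rad and contact force between detector and the fingers above 1 N), for 0.35 s.
At the end, for the whole second after the job is handed in: Detector held in the fingers, still, within 0.2 rad of upright, tip within 7 mm of the cone's axis and 2 to 16 mm above its mouth, touching neither reference leak nor spool; reference leak upright, it and all bystanders within 20 mm of where they started (contact force between detector and the fingers above 1 N and horizontal distance between detector_tip and leak_mouth below 0.007 m and z of detector_tip in the frame of leak_mouth between 0.002 and 0.016 m and angle between detector's own z axis and vertical below 0.2 rad and linear speed of detector below 0.015 m/s and angular speed of detector below 0.15 rad/s and contact force between detector and reference_leak below 0.05 N and contact force between detector and spool below 0.05 N and angle between reference_leak's own z axis and vertical below 0.05 rad and distance of each of reference_leak, gas_canister, spray_can, steel_pot, reducer, spare_clamp, bowl, gasket_jar, wrench from where it was at the start of the episode below 0.02 m); the arm keeps its last pose, push and grip.
It fails at once if the detector presses or knocks against the spool (over 3 N) (contact force between detector and spool above 3 N).
It fails at once if the detector presses or knocks against the reference leak (over 3 N) (contact force between detector and reference_leak above 3 N).
It fails at once if the reference leak or another thing on the bench is pushed more than 20 mm or tipped over (distance of any of reference_leak, gas_canister, spray_can, steel_pot, reducer, spare_clamp, bowl, gasket_jar, wrench from where it was at the start of the episode above 0.02 m or angle between any of reference_leak, gas_canister, spray_can, steel_pot, reducer, spare_clamp, bowl, gasket_jar, wrench's own z axis and vertical above 0.5 rad).
It also fails if it takes over 58 s, if anything falls off the work surface, if the arm or the gripper's body presses on something with over 40 N, if the wrist force passes 120 N, or if a joint passes its speed limit or range.

ROBOT

A 7-joint arm with a two-finger parallel gripper is mounted at the origin on the work surface. World frame = base frame: x ahead of the robot, y to its left, z up, the work surface at z = 0. Lengths are in mm, angles in degrees, forces in N, time in s.
With the tool pointing down it reaches from about 400 to 750 mm from the base axis. Payload 19.5 kg.
Tool frame: the origin (TCP) lies at the very end of the fingers, on their centre line; the grasp point (between the pads) lies 19 mm behind it; z points along the fingers, y is the direction in which the jaws open and shut (so a half turn about z gives the same grasp; the last joint's range is limited). The gripper opens to 85 mm and grips with 20 to 120 N. Pads are 22 mm wide; open, the fingers measure 114 mm over their backs; the gripper's body (76 mm by 85 mm) begins 54 mm behind the grasp point. The pads swing forward as they close: fully open they stand 13 mm farther back than shut.
Start: joints at [-66.389, 40.479, -1.581, 85.061, 1.261, 54.483, -4.326], TCP at [252.055, 516.782, 231.268] pointing down, gripper open.
Joint ranges: [-155.06, 155.06], [-18.47, 123.98], [-90, 86.84], [0, 140.48], [-83.41, 263.41], [0, 116], [-161.91, 161.91]. Speed limits (degrees/s): [108.29, 108.29, 147.25, 147.25, 172.46, 172.46, 172.46].

INTERFACE

Orientations are given as [roll, pitch, yaw] about the fixed x, y, z axes, in that order (R = Rz(yaw) Ry(pitch) Rx(roll)).
In Python, from cell import * gives the robot as it stands.
- The arm moves only by the shell command python3 -m inch 'ROWS' [FORCE]. ROWS is a JSON object of lists of equal length, an entry for each row: "hand": the finger opening in m, from 0 to 0.0854; "linear": the shift along the tool's x, y, z in m, a list of three; "rotation": the turn, a rotation vector about the tool's x, y, z in rad, a list of three. A call has 1 to 8 rows; each row is the pose to reach, as a shift and turn from the pose commanded when the call began, along the tool's axes at that moment; what a row does not reach only later rows make up. A row lasts 1/8 s, in which the tool goes at most 62.5 mm and 10.7 degrees, less where a joint would pass 70% of its speed; a pose out of reach is approached as far as the arm can. A call with a gripper value outside its range is refused whole. The fingers move at their own pace and stop on an object; FORCE is the grip in N (left out, the last holds). Time passes only in rows, so rows that repeat a pose let the fingers close. It gives the time, the measured TCP pose, the force and the opening at its end, in the units of the state.
- get_obs(): the state, without advancing time (a new reading comes with each control period).
- capture(name): name is "scene" or "side" or "wrist"; returns a dict with "image" (420x560x3 uint8, red, green, blue), "camera_matrix" (3x3 intrinsics, pixels), "camera_from_world" (4x4, takes a point from world to camera coordinates). Camera axes: x right, y up, looking along -z (the intrinsics and any distortion apply to the point x, -y, -z); pixel columns grow to the right and rows downward; lengths in mm; the calibration is good to about 2 mm. A picture is of the moment at which its call begins. There is no depth.
- finish_job(): hands the job in, once; it reports no verdict.
The state is a dict: "clock": time; "joint_positions": joint angles; "joint_vel": joint speeds; "effort": joint torques, N m; "eef_pos": TCP position; "eef_rot": TCP orientation; "force": force on the tool from outside, world axes, zero at the start; "torque": the same for the moment, N m; "finger_gap": opening from 0.0 (shut) to 1.0 (fully open).
Only numpy, scipy, OpenCV 4.12 (cv2) and the standard library are available. Lean on these libraries where they do the work, as an engineer would, in place of code of your own. Each camera call takes 0.05 s, during which the arm holds its last target.

## Working session

There is one attempt and no reset: what is moved stays moved. The work goes in short steps, Python scripts to look and compute and a shell command to move; the robot and the scene stay as the last step left them, time stands still between calls to the robot, and variables do not carry over. Pictures are saved under pics/ and viewed, and the job is handed in when it is done.

```bash
ls; mkdir -p pics; python3 - <<'E'
from cell import *
import cv2,numpy as np
o=get_obs();print({k:np.round(v,3).tolist() for k,v in o.items()})
for n in("scene","side","wrist"):
    c=capture(n);cv2.imwrite(f"pics/{n}0.png",c["image"][:,:,::-1]);print(n,c["camera_matrix"].tolist(),np.round(c["camera_from_world"],4).tolist(),[k for k in c])
E
```

```text
pics
{'clock': 0.0, 'joint_positions': [-66.391, 40.513, -1.583, 85.083, 1.261, 54.482, -4.328], 'joint_vel': [0.022, 0.023, 0.012, -0.04, 0.163, -0.01, 0.012], 'effort': [-0.001, -88.323, 1.234, -23.616, 0.017, 0.007, -0.0], 'eef_pos': [251.93, 516.587, 230.84], 'eef_rot': [-179.939, 0.002, 154.002], 'force': [-0.6, -0.486, 0.579], 'torque': [0.016, 0.027, -0.012], 'finger_gap': 0.997}
scene [[513.2663483679919, 0.0, 272.85091083502135], [0.0, 513.2663483679919, 204.8636913256242], [0.0, 0.0, 1.0]] [[0.4624, 0.8865, 0.0167, -256.0226], [-0.7351, 0.3727, 0.5664, 345.3926], [0.4959, -0.2742, 0.824, -1852.6538], [0.0, 0.0, 0.0, 1.0]] ['image', 'camera_matrix', 'camera_from_world']
side [[476.10313174698297, 0.0, 275.80551912485845], [0.0, 476.10313174698297, 210.85769323141014], [0.0, 0.0, 1.0]] [[0.9641, -0.2657, -0.001, -550.7671], [0.181, 0.6539, 0.7347, -170.3053], [-0.1945, -0.7084, 0.6784, -1395.2889], [0.0, 0.0, 0.0, 1.0]] ['image', 'camera_matrix', 'camera_from_world']
wrist [[364.08600929848205, 0.0, 276.5851883511468], [0.0, 364.08600929848205, 213.05116223422533], [0.0, 0.0, 1.0]] [[0.4386, 0.8987, -0.0015, -574.3709], [-0.8561, 0.4173, -0.3048, 39.7506], [-0.2733, 0.1349, 0.9524, -381.166], [0.0, 0.0, 0.0, 1.0]] ['image', 'camera_matrix', 'camera_from_world']
```

View pics/scene0.png

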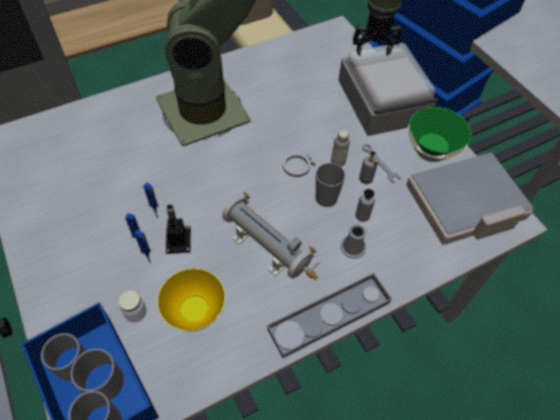

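View pics/side0.png

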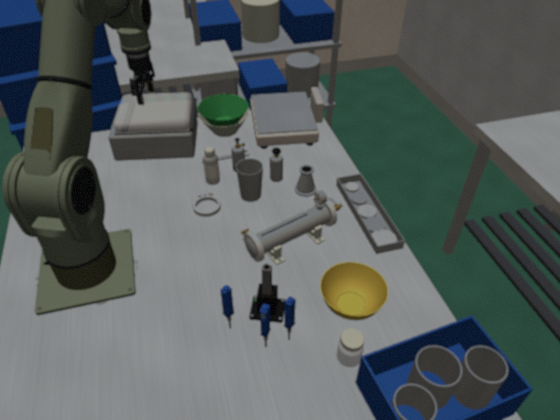

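View pics/wrist0.png

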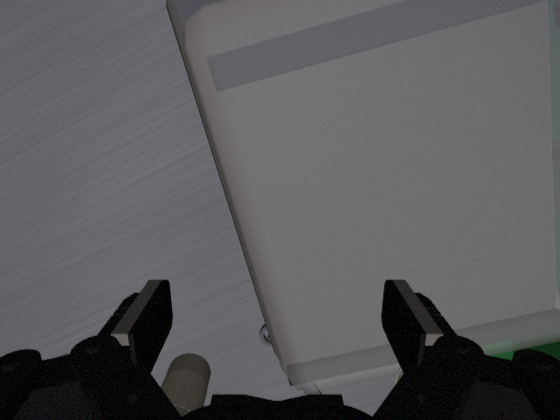

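Scene: dock with the dark pen at about (177,230); spool runs from about (238,208) to (300,262); gauge near (295,243). Two small canisters are near (369,168) and (366,205), and three blue pens at (150,195), (132,225) and (142,243). I'll enlarge these.

```bash
python3 - <<'E'
import cv2,numpy as np
s=cv2.imread("pics/scene0.png");d=cv2.imread("pics/side0.png")
def crop(im,x,y,w,h,k,n):
    c=cv2.resize(im[y:y+h,x:x+w],None,fx=k,fy=k,interpolation=cv2.INTER_CUBIC);c=cv2.convertScaleAbs(c,alpha=1.5)
    for i in range(0,w,10):
        cv2.putText(c,str(x+i),(i*k,8),0,.3,(0,255,255)) if i%20==0 else 0; cv2.line(c,(i*k,10),(i*k,14),(0,255,255))
    for i in range(0,h,10):
        cv2.putText(c,str(y+i),(0,i*k+4),0,.3,(0,255,255))
    cv2.imwrite(n,c)
crop(s,110,175,100,85,7,"pics/c1.png")
crop(s,215,185,110,100,6,"pics/c2.png")
crop(s,310,120,100,140,4,"pics/c3.png")
crop(d,205,255,110,90,7,"pics/c4.png")
crop(d,235,180,115,85,6,"pics/c5.png")
crop(d,195,130,130,80,6,"pics/c6.png")
E
```

```text
(no output)
```

View pics/c1.png

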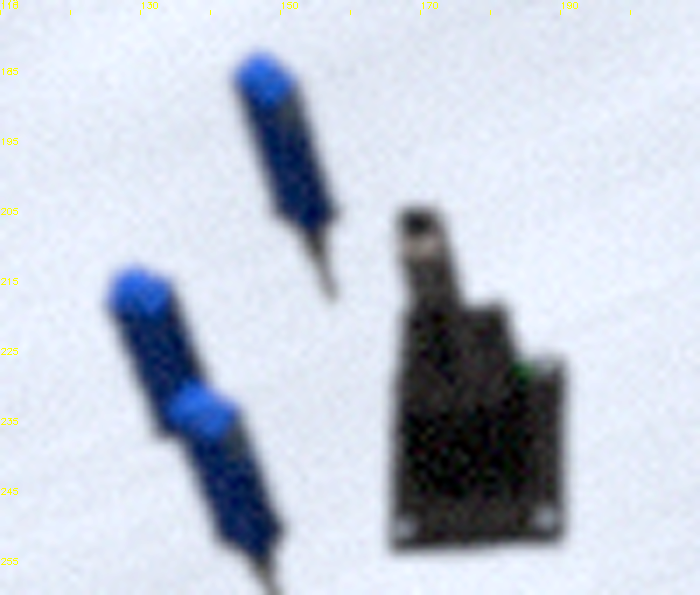

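View pics/c2.png

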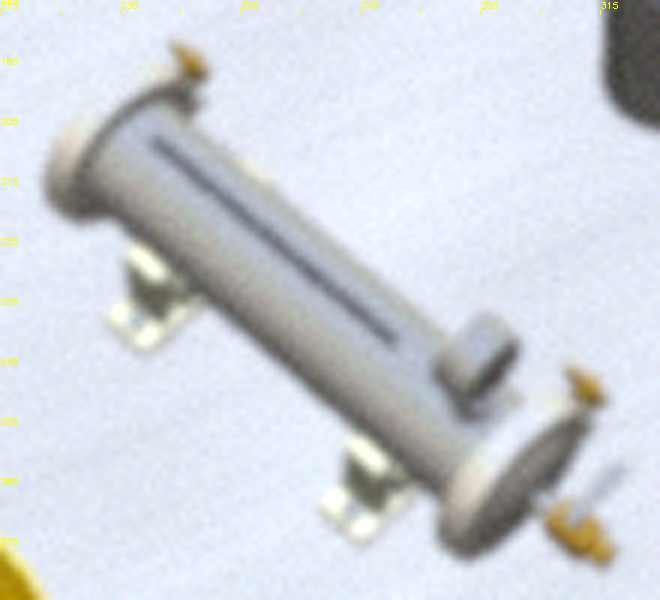

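View pics/c3.png

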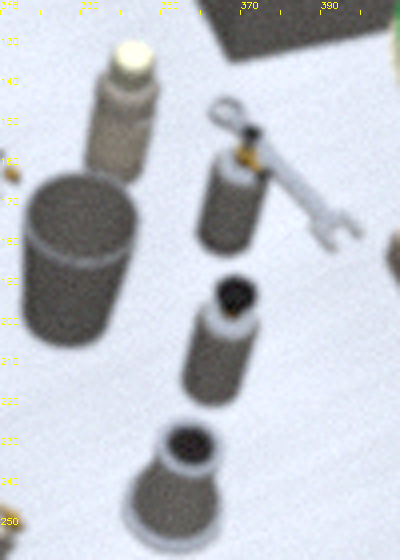

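View pics/c4.png

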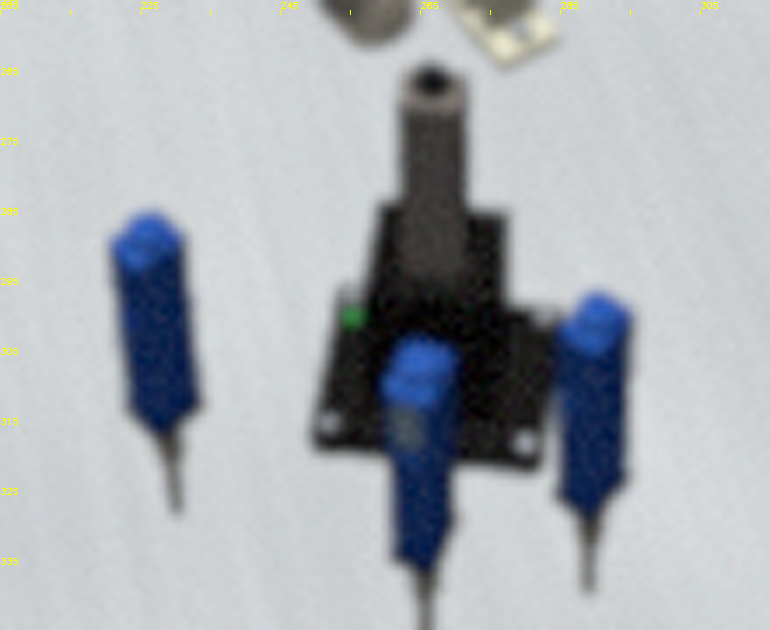

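View pics/c5.png

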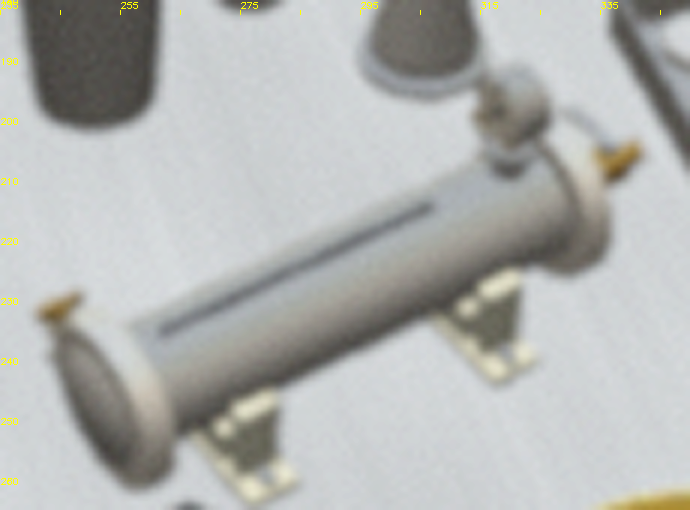

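View pics/c6.png

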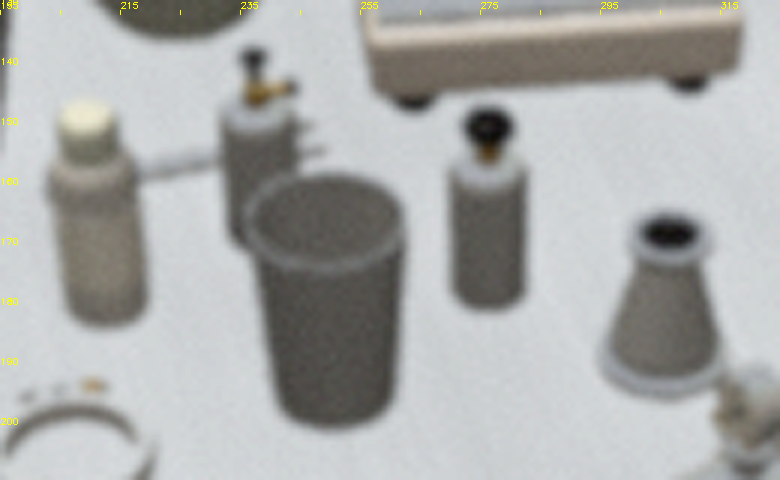

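The reference leak is the canister at scene (372,153) / side (237,140): it has a cone and a side plug. Its look-alike at scene (368,193) / side (275,151) has a round black knob, and the white-capped spray can is at scene (342,135). The detector is the grey pen standing in the black dock, scene top (170,206); the three pens beside it are blue, so not meant. Next I'll triangulate.

```bash
cat > h.py <<'E'
import numpy as np
from cell import *
from scipy.optimize import least_squares
def ray(c,uv):
    K=np.array(c["camera_matrix"]);T=np.array(c["camera_from_world"])
    d=np.linalg.inv(K)@[uv[0],uv[1],1];d=d*[1,-1,-1]
    R=T[:3,:3];o=-R.T@T[:3,3];d=R.T@d;return o,d/np.linalg.norm(d)
def plane(c,uv,z):
    o,d=ray(c,uv);return o+d*(z-o[2])/d[2]
def tri(*cu):
    A=0;b=0
    for c,uv in cu:
        o,d=ray(c,uv);P=np.eye(3)-np.outer(d,d);A=A+P;b=b+P@o
    return np.linalg.solve(A,b)
def proj(c,p):
    K=np.array(c["camera_matrix"]);T=np.array(c["camera_from_world"])
    q=T[:3,:3]@np.array(p)+T[:3,3];q=K@(q*[1,-1,-1]);return q[:2]/q[2]
E
python3 - <<'E'
from h import *
np.set_printoptions(precision=1,suppress=True)
s=capture("scene");d=capture("side")
def c(px,x,y,k): return ((px[0]+.5)/k-.5+x,(px[1]+.5)/k-.5+y)
P={"pentop":(c((420,222),110,175,7),c((431,82),205,255,7),184),
"seam_end":(c((155,141),215,185,6),c((163,333),235,180,6),91),
"seam_start":(c((395,343),215,185,6),c((435,206),235,180,6),91),
"leak":(c((251,132),310,120,4),c((255,58),195,130,6),130),
"knob":(c((235,292),310,120,4),c((488,125),195,130,6),118),
"blueA":(c((262,80),110,175,7),c((150,240),205,255,7),160),
"blueB":(c((140,292),110,175,7),c((420,370),205,255,7),160),
"blueB2":(c((200,410),110,175,7),c((420,370),205,255,7),160),
"blueC2":(c((200,410),110,175,7),c((598,322),205,255,7),160),
"blueB":(c((140,292),110,175,7),c((420,370),205,255,7),160),
"blueA tip":(c((332,298),110,175,7),c((178,510),205,255,7),0),
"pot":(c((80,218),310,120,4),c((325,222),195,130,6),125),
"spray":(c((132,58),310,120,4),c((90,118),195,130,6),135),
"dockFoot1":(c((395,548),110,175,7),c((315,448),205,255,7),12),
"dockFoot2":(c((562,542),110,175,7),c((315,448),205,255,7),12),
"dockFootR":(c((562,360),110,175,7),c((345,290),205,255,7),12),
}
for k,(a,b,z) in P.items(): print(k,tri((s,a),(d,b)),plane(s,a,z),plane(d,b,z))
E
```

```text
pentop [ 470.6 -277.1  176.8] [ 475.9 -278.1  184. ] [ 469.1 -282.9  184. ]
seam_end [506.3 -84.2  86.5] [509.4 -85.6  91. ] [505.2 -88.2  91. ]
seam_start [660.5 -33.3  86.1] [663.1 -34.8  91. ] [658.6 -38.2  91. ]
leak [528.9 357.1 125.4] [531.2 354.7 130. ] [527.9 349.5 130. ]
knob [645.6 266.9 116.7] [646.7 265.8 118. ] [645.  265.6 118. ]
blueA [ 363.8 -306.5  159.9] [ 364.7 -307.1  160. ] [ 363.4 -305.7  160. ]
blueB [ 439.7 -383.2  159.7] [ 440.8 -384.   160. ] [ 439.1 -382.5  160. ]
blueB2 [ 455.9 -367.1  113.1] [ 502.4 -381.   160. ] [ 439.1 -382.5  160. ]
blueC2 [ 501.8 -380.4  160. ] [ 502.4 -381.   160. ] [ 501.4 -379.5  160. ]
blueA tip [ 362.8 -305.4   -3.9] [ 366.2 -306.3    0. ] [ 362.1 -307.1    0. ]
pot [535.3 200.4 118.1] [540.5 196.1 125. ] [533.2 193.  125. ]
spray [425.7 312.7 131.7] [428.6 310.2 135. ] [425.  308.8 135. ]
dockFoot1 [ 442.3 -298.8  -42.8] [ 504.3 -327.4   12. ] [ 416.4 -302.2   12. ]
dockFoot2 [ 442.7 -234.6 -116.9] [ 533.3 -264.2   12. ] [ 416.4 -302.2   12. ]
dockFootR [ 445.4 -228.9    5.3] [ 449.7 -229.9   12. ] [ 444.3 -233.7   12. ]
```

```bash
cat >> h.py <<'E'
def tool():
    o=get_obs();from scipy.spatial.transform import Rotation as Ro
    R=Ro.from_euler("xyz",o["eef_rot"],degrees=True).as_matrix();return np.array(o["eef_pos"]),R
def to(p): # shift in tool axes (m) to bring TCP to p
    t,R=tool();return np.round(R.T@(np.array(p)-t)/1000,4)
E
python3 - <<'E'
from h import *
np.set_printoptions(precision=3,suppress=True)
t,R=tool();w=capture("wrist");T=np.array(w["camera_from_world"])
print("cam in tool",R.T@(-T[:3,:3].T@T[:3,3]-t),"look",R.T@(-T[2,:3]))
for n,p in dict(leakview=[500,370,330],dockview=[471,-279,330],hover=[471,-279,215],start=[252,517,300]).items(): print(n,to(p))
# where is leak in wrist picture if TCP at leak+z 330
E
```

```text
cam in tool [  78.151    0.01  -143.399] look [-0.305 -0.001  0.952]
leakview [-0.287 -0.023 -0.099]
dockview [-0.546 -0.619 -0.099]
hover [-0.546 -0.619  0.016]
start [ 0.     0.    -0.069]
```

```bash
python3 -m inch '{"hand":[0.0854,0.0854,0.0854,0.0854,0.0854,0.0854,0.0854,0.0854],"linear":[[-0.04,0,-0.03],[-0.1,0,-0.06],[-0.16,-0.01,-0.08],[-0.22,-0.02,-0.08],[-0.27,-0.023,-0.08],[-0.3,-0.023,-0.08],[-0.3,-0.023,-0.08],[-0.3,-0.023,-0.08]],"rotation":[[0,0,0],[0,0,0],[0,0,0],[0,0,0],[0,0,0],[0,0,0],[0,0,0],[0,0,0]]}'
python3 - <<'E'
from h import *
import cv2
w=capture("wrist");cv2.imwrite("pics/w1.png",w["image"][:,:,::-1]);import pickle;pickle.dump(w,open("w1.pkl","wb"))
print(tool()[0])
for p in ([530,352,130],[529,357,125]):print(proj(w,p))
E
```

```text
clock: 1.3
eef_pos: [510.9, 365.2, 311.2]
eef_rot: [-180.0, -0.0, 154.0]
force: [-0.1, 0.8, -0.2]
finger_gap: 1.001
[510.74664255 365.36810048 311.33141732]
[273.04610637 210.35759651]
[277.38498059 205.66224725]
```

View pics/w1.png

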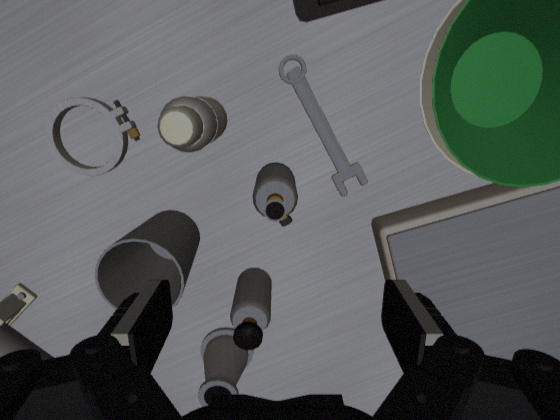

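Wrist view: the reference leak's mouth is at (276,210), with the brass plug at (286,222). The black-knob canister is at (249,334), the pot at (150,270). I'll enlarge the mouth.

```bash
python3 - <<'E'
from h import *
import cv2,pickle
w=pickle.load(open("w1.pkl","rb"));im=w["image"][:,:,::-1]
x,y,k=236,150,8
c=cv2.convertScaleAbs(cv2.resize(im[y:y+75,x:x+75],None,fx=k,fy=k,interpolation=cv2.INTER_CUBIC),alpha=1.8)
cv2.imwrite("pics/w1c.png",c)
g=cv2.cvtColor(im,cv2.COLOR_BGR2GRAY)
m=(g<28).astype(np.uint8);n,l,st,ce=cv2.connectedComponentsWithStats(m)
for i in range(1,n):
    if st[i,4]>60 and abs(ce[i][0]-276)<40 and abs(ce[i][1]-240)<120: print(st[i],ce[i],plane(w,ce[i],130))
E
```

```text
[266 203  18  16 224] [274.66964286 210.3125    ] [530.6240821  353.38249646 130.        ]
[233 321  30  29 630] [247.48253968 335.38095238] [641.51007539 267.41240731 130.        ]
```

View pics/w1c.png

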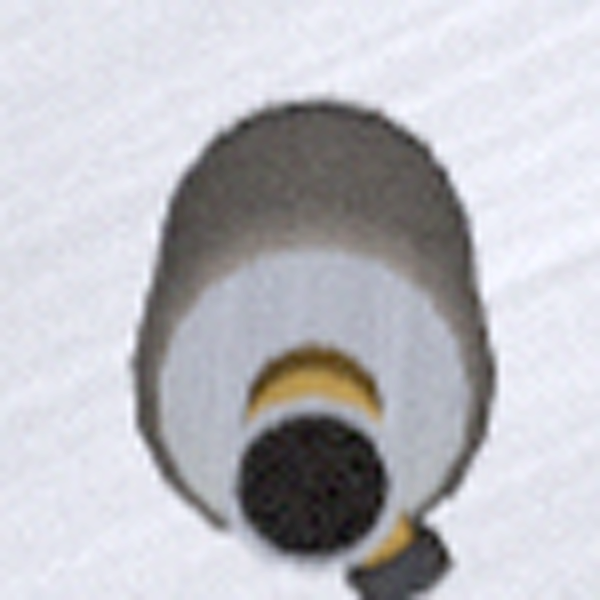

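Confirmed: cone rim around a dark mouth, with a side plug. That puts the mouth at about (530.6, 353.4). Next stop is over the spool for a wrist view of the weld.

```bash
python3 -m inch '{"hand":[0.0854,0.0854,0.0854,0.0854,0.0854,0.0854,0.0854,0.0854],"linear":[[-0.02,-0.035,0],[-0.05,-0.085,0],[-0.08,-0.135,0],[-0.11,-0.185,0],[-0.14,-0.235,0],[-0.17,-0.285,0],[-0.2,-0.33,0],[-0.214,-0.35,0]],"rotation":[[0,0,0],[0,0,0],[0,0,0],[0,0,0],[0,0,0],[0,0,0],[0,0,0],[0,0,0]]}'
python3 -m inch '{"hand":[0.0854,0.0854,0.0854],"linear":[[0,0,0],[0,0,0],[0,0,0]],"rotation":[[0,0,0],[0,0,0],[0,0,0]]}'
python3 - <<'E'
from h import *
import cv2
w=capture("wrist");cv2.imwrite("pics/w2.png",w["image"][:,:,::-1]);import pickle;pickle.dump(w,open("w2.pkl","wb"))
print(tool()[0])
for p in ([507,-87,91],[661,-36,91]):print(proj(w,p))
E
```

```text
clock: 2.35
eef_pos: [550.3, -46.0, 311.6]
eef_rot: [-180.0, 0.0, 153.9]
force: [0.3, 0.9, -0.2]
finger_gap: 0.998
clock: 2.72
eef_pos: [550.5, -42.5, 311.4]
eef_rot: [180.0, -0.0, 154.1]
force: [1.2, -0.2, 0.1]
finger_gap: 0.997
[550.46294464 -42.70587729 311.39372899]
[217.72592831 157.9633027 ]
[325.99840119 263.66885035]
```

View pics/w2.png

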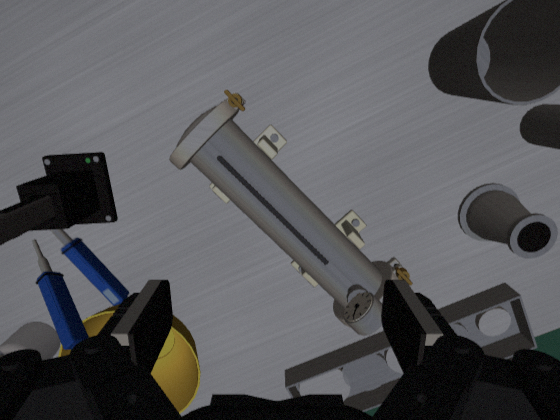

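The weld shows as a dark line from about (219,157) to (327,263) and the gauge at (358,305), so the gauge end is the lower right. I'll fit the line.

```bash
python3 - <<'E'
from h import *
import cv2,pickle
np.set_printoptions(precision=1,suppress=True)
w=pickle.load(open("w2.pkl","rb"));im=w["image"][:,:,::-1]
g=cv2.cvtColor(im,cv2.COLOR_BGR2GRAY).astype(int)
mask=np.zeros(g.shape,np.uint8);cv2.line(mask,(214,152),(332,268),1,13)
m=((g<60)&(mask>0)).astype(np.uint8)
print(np.percentile(g[mask>0],[2,10,25,50]))
n,l,st,ce=cv2.connectedComponentsWithStats(m,connectivity=8);i=1+np.argmax(st[1:,4]);print(st[1:])
ys,xs=np.where(l==i);q=np.c_[xs,ys].astype(float);c=q.mean(0);v=np.linalg.svd(q-c,full_matrices=False)[2][0]
v*=np.sign(v[0]);t=(q-c)@v
for a,nm in((t.min(),"end"),(t.max(),"start")):print(nm,c+a*v,plane(w,c+a*v,91))
A=plane(w,c+t.max()*v,91);B=plane(w,c+t.min()*v,91);print(np.linalg.norm(A-B),np.degrees(np.arctan2(*(A-B)[1::-1])))
E
```

```text
[35. 39. 50. 93.]
[[217 156 112 109 763]]
end [217.7 156.3] [505.5 -86.2  91. ]
start [326.8 263.2] [660.9 -35.   91. ]
163.5832903710403 18.244321738313253
```

```bash
python3 -m inch '{"hand":[0.0854,0.0854,0.0854,0.0854,0.0854,0.0854,0.0854,0.0854],"linear":[[0,-0.04,0],[-0.005,-0.095,0],[-0.01,-0.15,0],[-0.015,-0.2,0],[-0.02,-0.235,0],[-0.02,-0.246,0],[-0.02,-0.246,0],[-0.02,-0.246,0]],"rotation":[[0,0,0],[0,0,0],[0,0,0],[0,0,0],[0,0,0],[0,0,0],[0,0,0],[0,0,0]]}'
python3 - <<'E'
from h import *
import cv2
w=capture("wrist");im=w["image"][:,:,::-1];cv2.imwrite("pics/w3.png",im);import pickle;pickle.dump(w,open("w3.pkl","wb"))
print(tool()[0]);u=proj(w,[472,-280,184]);print(u)
x,y=int(u[0])-70,max(0,int(u[1])-80)
cv2.imwrite("pics/w3c.png",cv2.convertScaleAbs(cv2.resize(im[y:y+120,x:x+140],None,fx=5,fy=5,interpolation=cv2.INTER_CUBIC),alpha=2.2));print(x,y)
E
```

```text
clock: 3.78
eef_pos: [461.3, -272.3, 311.4]
eef_rot: [180.0, 0.0, 154.1]
force: [-0.3, 0.7, 0.1]
finger_gap: 0.996
[ 461.27082899 -272.40154824  311.38644601]
[273.77627356 218.51172759]
203 138
```

View pics/w3.png

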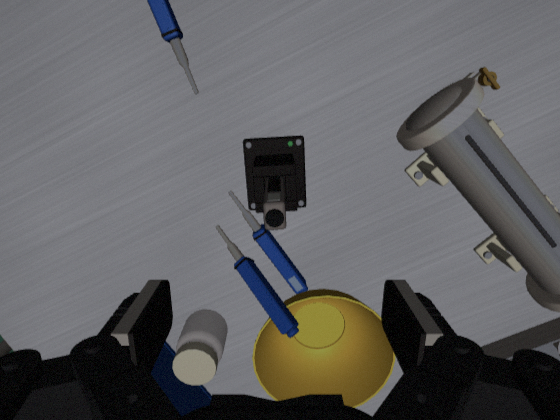

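View pics/w3c.png

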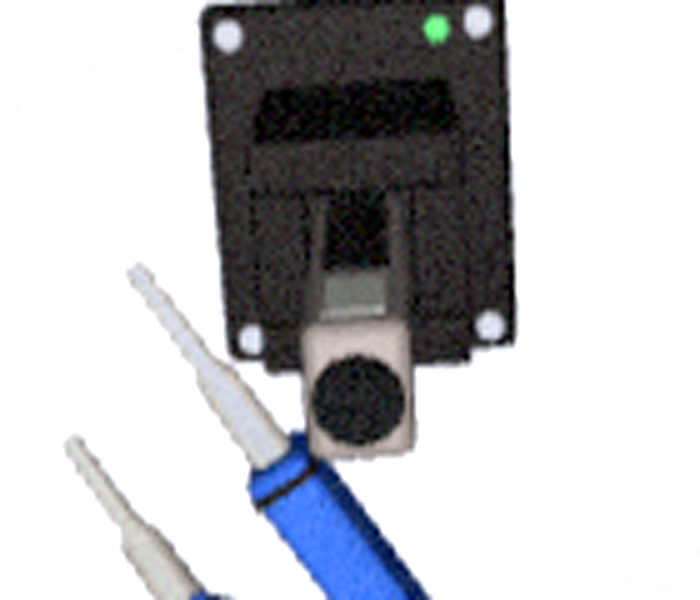

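The detector's top is at wrist (275,217), with its flats left and right in the image, so the jaws already line up. The blue pens look tilted, so I'll check their poses along with the exact pen top and dock yaw.

```bash
python3 - <<'E'
from h import *
import cv2,pickle
np.set_printoptions(precision=1,suppress=True)
w=pickle.load(open("w3.pkl","rb"))
for p in ([363.8,-306.5,160],[363,-305,0],[440,-383,160],[502,-380,160],[502,-380,0]):print(p,proj(w,p))
def c(px,x=203,y=138,k=5): return ((px[0]+.5)/k-.5+x,(px[1]+.5)/k-.5+y)
print("top",plane(w,c((358,400)),184))
# body top outline at z=178 : corners
q=[plane(w,c(p),178) for p in((303,325),(415,322),(312,456),(413,452))];print(np.array(q))
f=[plane(w,c(p),12) for p in((229,36),(478,21),(251,339),(490,325))];f=np.array(f);print(f,f.mean(0))
for a,b in((0,1),(2,3),(0,2),(1,3)):d=f[b]-f[a];print(np.linalg.norm(d),np.degrees(np.arctan2(d[1],d[0])))
s=capture("scene");d=capture("side")
for n,x in(("scene",s),("side",d)):print(n,proj(x,[472,-280,184]))
E
```

```text
[363.8, -306.5, 160] [182.1 103.9]
[363, -305, 0] [216.  100.1]
[440, -383, 160] [150.2 227.5]
[502, -380, 160] [189.4 284. ]
[502, -380, 0] [216.9 224.8]
top [ 471.5 -279.4  184. ]
[[ 458.2 -282.6  178. ]
 [ 465.5 -266.5  178. ]
 [ 478.6 -291.2  178. ]
 [ 485.1 -276.2  178. ]]
[[ 425.9 -292.9   12. ]
 [ 448.9 -237.5   12. ]
 [ 496.1 -322.8   12. ]
 [ 519.2 -266.7   12. ]] [ 472.5 -280.    12. ]
60.03432676119754 67.50183956358107
60.668252288072345 67.58393588309993
76.23209326076078 -23.06281137685853
76.14155336374114 -22.58649774774015
scene [168.4 205.5]
side [267.  265.2]
```

```bash
python3 - <<'E'
from h import *
import pickle
np.set_printoptions(precision=1,suppress=True)
w=pickle.load(open("w3.pkl","rb"));s=capture("scene");d=capture("side")
W={"A":((197,92),(155,0)),"B":((231,192),(304,290)),"C":((218,227),(294,332))}
S={"A":((157.5,217),(146.9,186)),"C":((149,262),(138,233))}
D={"A":((230,328),(226,289)),"B":((266,345),(264.5,307)),"C":((289,339),(290,300))}
for n in "ABC":
    for i,e in((0,"nose"),(1,"top")):
        r=[plane(w,W[n][i],z) for z in(10,165)]
        print(n,e,"wrist z10",r[0],"z165",r[1], "side",tri((w,W[n][i]),(d,D[n][i])), "scene",tri((w,W[n][i]),(s,S[n][i])) if n in S else "")
        print(proj(s,r[0]),proj(d,r[0]))
E
```

```text
A nose wrist z10 [ 346.1 -319.    10. ] z165 [ 361.8 -290.8  165. ] side [ 353.8 -318.9   17.5] scene [ 348.1 -313.4  -17.7]
[150.3 212.1] [224.6 330.4]
A top wrist z10 [ 244.2 -312.9   10. ] z165 [ 295.4 -286.9  165. ] side [ 331.9 -297.4  173.7] scene [ 254.9 -302.6   28.2]
[141.1 187.7] [184.8 337.7]
B nose wrist z10 [ 468.9 -339.9   10. ] z165 [ 441.7 -304.4  165. ] side [ 462.5 -352.8  -46.2] scene 
[157.8 245.5] [272.6 326.3]
B top wrist z10 [ 635.5 -315.    10. ] z165 [ 550.3 -288.2  165. ] side [ 503.6 -314.6  125.2] scene 
[187.  287.9] [329.6 304.7]
C nose wrist z10 [ 502.9 -377.1   10. ] z165 [ 463.9 -328.7  165. ] side [ 503.5 -380.5   -1. ] scene [ 504.7 -380.7    1.5]
[149.8 259.6] [289.2 335.3]
C top wrist z10 [ 690.8 -356.1   10. ] z165 [ 586.3 -315.   165. ] side [ 549.2 -332.9  142.1] scene [ 548.9 -343.1  212.7]
[180.7 310.7] [354.4 312.3]
```

```bash
python3 - <<'E'
from h import *
import cv2
a=capture("scene")["image"][150:320,80:300,::-1];b=capture("side")["image"][220:390,180:400,::-1]
cv2.imwrite("pics/s4.png",cv2.convertScaleAbs(cv2.resize(np.vstack([a[:,:]]),None,fx=3,fy=3),alpha=1.5))
cv2.imwrite("pics/d4.png",cv2.convertScaleAbs(cv2.resize(b,None,fx=3,fy=3),alpha=1.5))
E
```

```text
(no output)
```

View pics/s4.png

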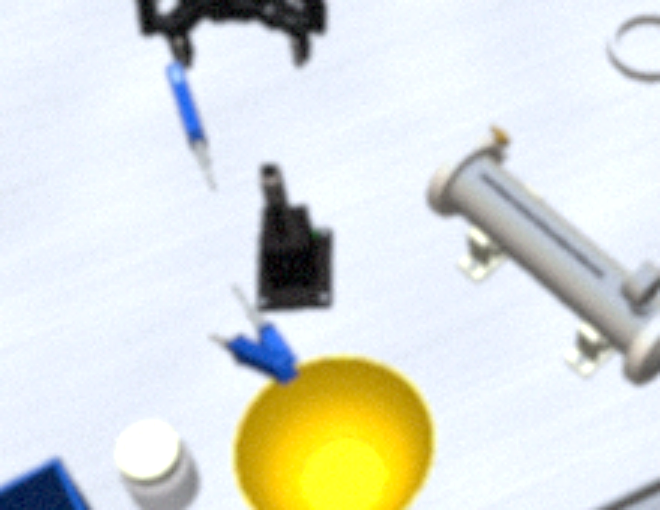

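View pics/d4.png

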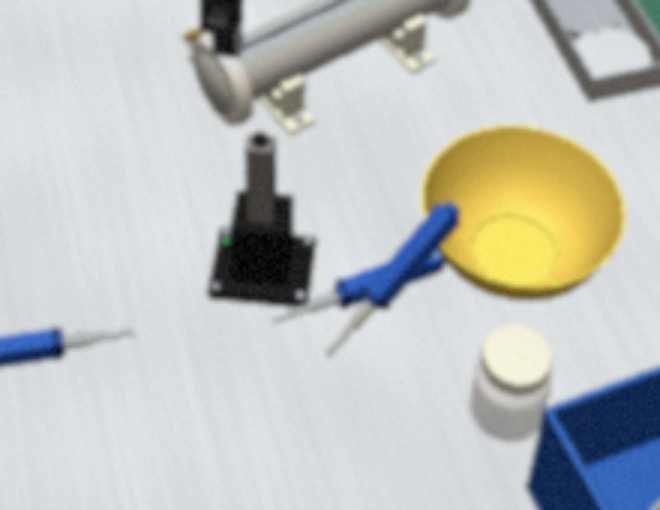

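The blue pens were free-standing on their noses at the start and have since toppled on their own; the arm never came within 100 mm of them. They now lie clear of the dock's top. The pen is at (472,-279.7) and its y axis at 67.3°, so I turn −0.058 rad and hover above it.

```bash
python3 -m inch '{"hand":[0.0854,0.0854,0.0854,0.0854,0.0854,0.0854],"linear":[[-0.006,-0.001,0.02],[-0.013,-0.002,0.05],[-0.013,-0.002,0.08],[-0.013,-0.002,0.095],[-0.013,-0.002,0.095],[-0.013,-0.002,0.095]],"rotation":[[0,0,-0.03],[0,0,-0.058],[0,0,-0.058],[0,0,-0.058],[0,0,-0.058],[0,0,-0.058]]}'
python3 - <<'E'
from h import *
import cv2
w=capture("wrist");im=w["image"][:,:,::-1];cv2.imwrite("pics/w5.png",cv2.convertScaleAbs(im,alpha=2))
print(tool()[0],get_obs()["eef_rot"],to([472,-279.7,123]));print(proj(w,[472,-279.7,184]))
E
```

```text
clock: 4.88
eef_pos: [471.7, -281.3, 217.0]
eef_rot: [-180.0, 0.0, 157.3]
force: [0.6, -0.4, -0.3]
finger_gap: 1.0
[ 471.72115428 -281.29093204  217.12611082] [-1.79986757e+02  6.48318954e-02  1.57320260e+02] [0.0005 0.0016 0.0941]
[279.67310347 251.61767744]
```

View pics/w5.png

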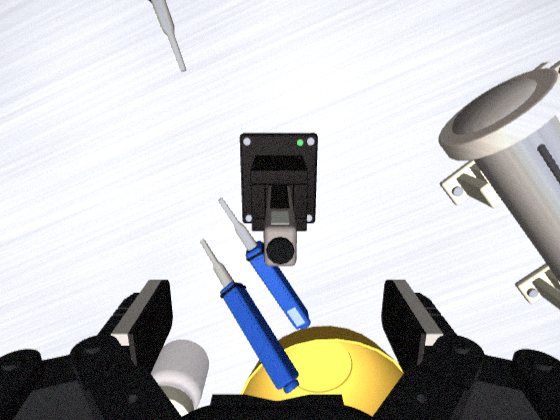

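The pen top is at (280,250), as predicted, and its faces are square to the jaws. Descending.

```bash
python3 -m inch '{"hand":[0.0854,0.0854,0.0854,0.0854,0.0854,0.0854],"linear":[[0,0.001,0.015],[0,0.001,0.035],[0,0.001,0.06],[0,0.001,0.08],[0,0.001,0.094],[0,0.001,0.094]],"rotation":[[0,0,0],[0,0,0],[0,0,0],[0,0,0],[0,0,0],[0,0,0]]}'
python3 - <<'E'
from h import *
import cv2
for n in("scene","side","wrist"):
    im=capture(n)["image"][:,:,::-1]
    if n=="scene":a=im[160:290,100:280]
    if n=="side":b=im[220:350,180:360]
    if n=="wrist":cv2.imwrite("pics/w6.png",cv2.convertScaleAbs(im,alpha=2))
cv2.imwrite("pics/sd6.png",cv2.convertScaleAbs(cv2.resize(np.hstack([a,b]),None,fx=2.2,fy=2.2,interpolation=cv2.INTER_CUBIC),alpha=1.8))
print(tool()[0],get_obs()["force"])
E
```

```text
clock: 5.68
eef_pos: [471.8, -280.2, 122.1]
eef_rot: [-180.0, -0.0, 157.3]
force: [-0.9, -0.0, -0.6]
finger_gap: 0.998
[ 472.17020957 -280.43460579  123.13981019] [-1.05786845  0.52627217 -0.14828696]
```

View pics/sd6.png

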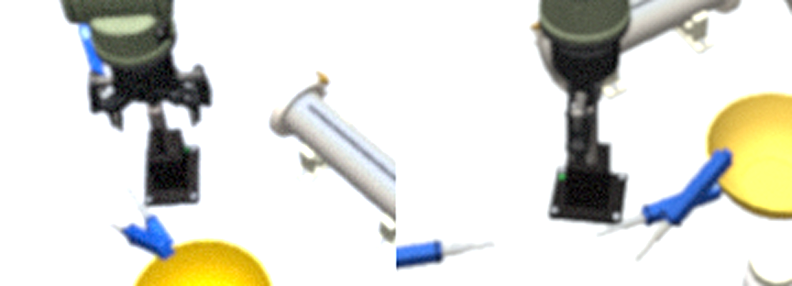

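View pics/w6.png

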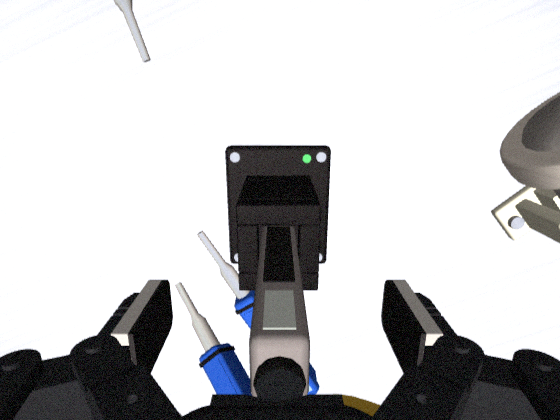

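The pen is centred between the pads in the wrist view, (279,375). Closing at 40 N.

```bash
python3 -m inch '{"hand":[0.04,0.02,0.0,0.0,0.0,0.0,0.0,0.0],"linear":[[0,0,0],[0,0,0],[0,0,0],[0,0,0],[0,0,0],[0,0,0],[0,0,0],[0,0,0]],"rotation":[[0,0,0],[0,0,0],[0,0,0],[0,0,0],[0,0,0],[0,0,0],[0,0,0],[0,0,0]]}' 40
python3 -m inch '{"hand":[0.0,0.0],"linear":[[0,0,0],[0,0,0]],"rotation":[[0,0,0],[0,0,0]]}' 40
```

```text
clock: 6.82
eef_pos: [471.8, -280.3, 122.4]
eef_rot: [-180.0, 0.0, 157.3]
force: [-1.5, -1.0, 4.1]
finger_gap: 0.204
clock: 7.08
eef_pos: [471.8, -280.3, 122.4]
eef_rot: [-180.0, 0.0, 157.3]
force: [-1.1, -1.9, 6.1]
finger_gap: 0.208
```

The opening is 17.7 mm, so the pen is held. Lifting straight up.

```bash
python3 -m inch '{"hand":[0,0,0,0,0,0,0,0],"linear":[[0,0,-0.006],[0,0,-0.018],[0,0,-0.034],[0,0,-0.052],[0,0,-0.07],[0,0,-0.088],[0,0,-0.104],[0,0,-0.115]],"rotation":[[0,0,0],[0,0,0],[0,0,0],[0,0,0],[0,0,0],[0,0,0],[0,0,0],[0,0,0]]}' 40
python3 -m inch '{"hand":[0,0],"linear":[[0,0,0],[0,0,0]],"rotation":[[0,0,0],[0,0,0]]}' 40
python3 - <<'E'
from h import *
import cv2,pickle
C={n:capture(n) for n in("scene","side","wrist")};pickle.dump(C,open("c7.pkl","wb"))
print(tool()[0])
t=tool()[0]
tip=[t[0],t[1],t[2]-109]
L=[]
for n,x,y in(("scene",0,0),("side",0,0)):
    im=C[n]["image"][:,:,::-1];u=proj(C[n],tip);print(n,u);x,y=int(u[0])-32,int(u[1])-45;print(x,y)
    L.append(im[y:y+75,x:x+64])
cv2.imwrite("pics/sd7.png",cv2.convertScaleAbs(cv2.resize(np.hstack(L),None,fx=6,fy=6,interpolation=cv2.INTER_CUBIC),alpha=1.6))
cv2.imwrite("pics/w7.png",cv2.convertScaleAbs(C["wrist"]["image"][:,:,::-1],alpha=2));print(proj(C["wrist"],tip))
E
```

```text
clock: 8.07
eef_pos: [471.9, -280.2, 238.6]
eef_rot: [-180.0, 0.1, 157.3]
force: [-0.2, 1.2, -1.7]
finger_gap: 0.206
clock: 8.32
eef_pos: [471.7, -280.1, 236.9]
eef_rot: [-180.0, -0.0, 157.3]
force: [0.1, 0.6, -1.4]
finger_gap: 0.205
[ 471.66069948 -280.17508111  236.87589985]
scene [171.31639937 216.76525162]
139 171
side [267.18878035 279.86881518]
235 234
[276.6807982  209.81602578]
```

View pics/sd7.png

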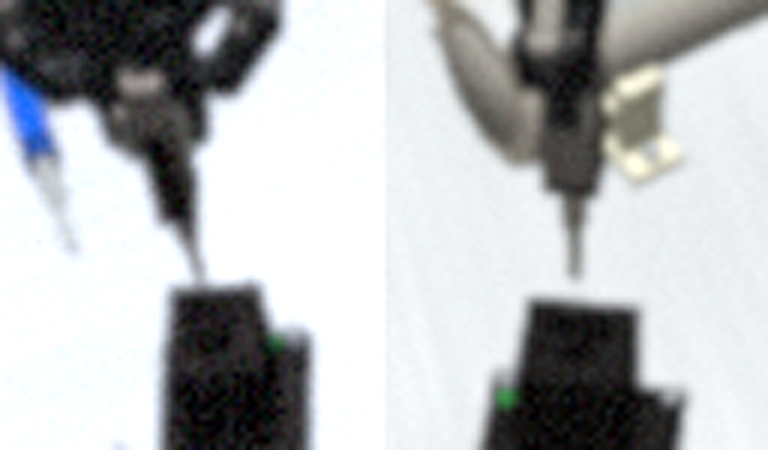

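View pics/w7.png

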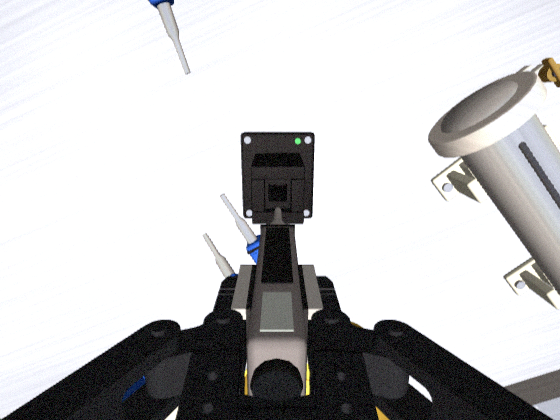

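The tip shows at wrist (278,209), 1 px or so from the TCP−109 mm prediction, with scene and side agreeing to about 1.5 px. One zoom for the exact tip, then the distances to go.

```bash
python3 - <<'E'
from h import *
import cv2,pickle
C=pickle.load(open("c7.pkl","rb"));w=C["wrist"];im=w["image"][:,:,::-1]
x,y=248,180
cv2.imwrite("pics/w7c.png",cv2.convertScaleAbs(cv2.resize(im[y:y+60,x:x+60],None,fx=10,fy=10,interpolation=cv2.INTER_CUBIC),alpha=3))
for n,p in dict(startU=[659.3,-35.5,225],start=[659.3,-35.5,206],end=[507.2,-85.7,206]).items():print(n,to(p))
E
```

```text
startU [-0.0788  0.2981  0.0118]
start [-0.0788  0.2981  0.0308]
end [0.0422 0.1931 0.0309]
```

View pics/w7c.png

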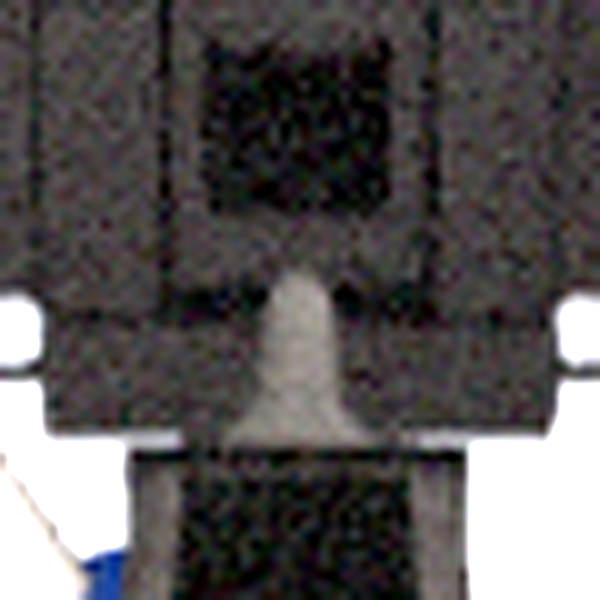

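```bash
python3 -m inch '{"hand":[0,0,0,0,0,0,0,0],"linear":[[-0.004,0.015,0],[-0.014,0.054,0],[-0.027,0.101,0],[-0.041,0.155,0],[-0.055,0.209,0],[-0.067,0.253,0],[-0.076,0.286,0],[-0.079,0.298,0.008]],"rotation":[[0,0,0],[0,0,0],[0,0,0],[0,0,0],[0,0,0],[0,0,0],[0,0,0],[0,0,0]]}' 40
python3 -m inch '{"hand":[0,0,0,0],"linear":[[0,0,0],[0,0,0],[0,0,0],[0,0,0]],"rotation":[[0,0,0],[0,0,0],[0,0,0],[0,0,0]]}' 40
cat > look.py <<'E'
import sys,cv2
from h import *
tag=sys.argv[1];t=tool()[0];tip=[t[0],t[1],t[2]-109];L=[]
print("tcp",t.round(1),"rot",np.round(get_obs()["eef_rot"],2))
for n in("scene","side","wrist"):
    c=capture(n);u=proj(c,tip);x,y=int(u[0])-32,int(u[1])-36;im=c["image"][:,:,::-1]
    L.append(im[y:y+72,x:x+64]);print(n,x,y,"tip pred crop px",np.round((u-[x,y]+.5)*4,0)+[256*(len(L)-1),0])
cv2.imwrite(f"pics/{tag}.png",cv2.convertScaleAbs(cv2.resize(np.hstack(L),None,fx=4,fy=4,interpolation=cv2.INTER_CUBIC),alpha=1.6))
E
python3 look.py l8
python3 -c "
from h import *
for z in (225,206): print(to([659.3,-35.5,z]))"
```

```text
clock: 9.48
eef_pos: [660.5, -32.4, 228.8]
eef_rot: [179.9, -0.0, 157.5]
force: [0.5, -0.1, -1.8]
finger_gap: 0.209
clock: 9.98
eef_pos: [659.5, -36.3, 229.6]
eef_rot: [-180.0, 0.0, 157.3]
force: [-0.6, -0.2, -0.4]
finger_gap: 0.206
tcp [659.5 -36.3 229.6] rot [-1.8000e+02  2.0000e-02  1.5728e+02]
scene 247 199 tip pred crop px [133. 148.]
side 275 170 tip pred crop px [388. 147.]
wrist 244 173 tip pred crop px [643. 149.]
[0.0004 0.0003 0.0044]
[0.0004 0.0003 0.0234]
```

View pics/l8.png

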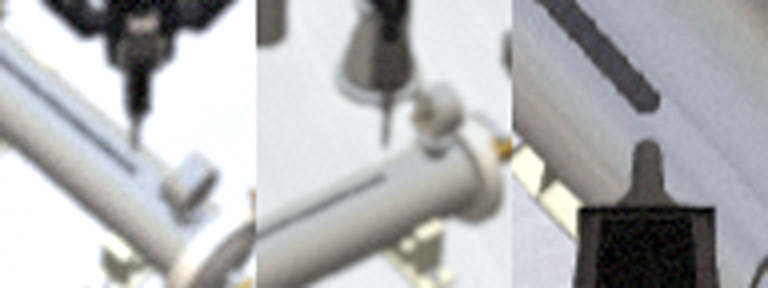

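The tip hangs just above the weld's gauge end in all three views. Lowering halfway, then looking again.

```bash
python3 -m inch '{"hand":[0,0,0,0],"linear":[[0,0,0.004],[0,0,0.01],[0,0,0.015],[0,0,0.015]],"rotation":[[0,0,0],[0,0,0],[0,0,0],[0,0,0]]}' 40
python3 look.py l9
python3 -c "
from h import *
print(to([659.3,-35.5,206]))
w=capture('wrist');t=tool()[0];print(proj(w,[659.3,-35.5,91]),proj(w,t-[0,0,109]))"
```

```text
clock: 10.62
eef_pos: [659.5, -35.7, 213.8]
eef_rot: [-180.0, -0.0, 157.3]
force: [1.0, 0.8, -0.5]
finger_gap: 0.207
tcp [659.5 -35.7 213.8] rot [-1.7998e+02 -4.0000e-02  1.5732e+02]
scene 247 202 tip pred crop px [133. 147.]
side 275 173 tip pred crop px [387. 150.]
wrist 244 173 tip pred crop px [645. 147.]
[0.0004 0.0001 0.0085]
[276.84164833 203.44444879] [276.69852962 209.68007314]
```

View pics/l9.png

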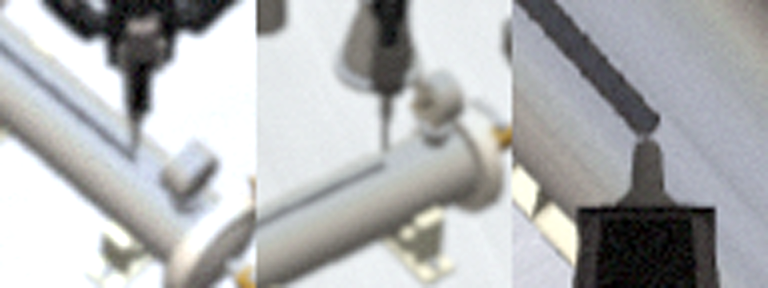

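```bash
python3 -m inch '{"hand":[0,0,0,0],"linear":[[0,0,0.003],[0,0,0.007],[0,0,0.0075],[0,0,0.0075]],"rotation":[[0,0,0],[0,0,0],[0,0,0],[0,0,0]]}' 40
python3 look.py l10
python3 -c "
from h import *
print(to([507.2,-85.7,206]))"
```

```text
clock: 11.32
eef_pos: [659.6, -35.7, 206.8]
eef_rot: [-180.0, -0.0, 157.3]
force: [-0.4, 0.3, -0.3]
finger_gap: 0.202
tcp [659.6 -35.7 206.8] rot [-179.99   -0.    157.32]
scene 247 203 tip pred crop px [132. 149.]
side 275 175 tip pred crop px [387. 149.]
wrist 244 173 tip pred crop px [645. 148.]
[ 0.1214 -0.1049  0.0009]
```

View pics/l10.png

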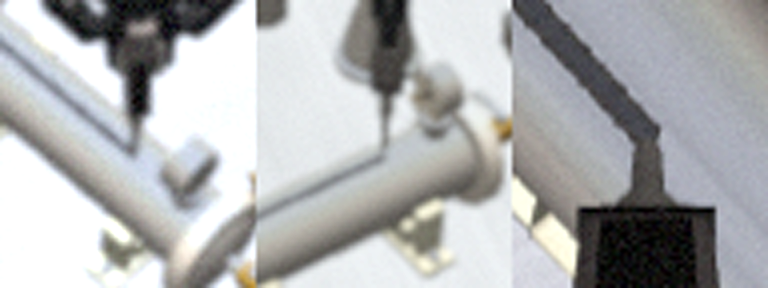

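The tip sits just over the bead's end in all views, wrist (648,140). Scanning at 3 cm/s.

```bash
python3 -m inch '{"hand":[0,0,0,0,0,0,0,0],"linear":[[0.0028,-0.0025,0],[0.0057,-0.0049,0],[0.0085,-0.0074,0],[0.0113,-0.0098,0],[0.0142,-0.0123,0],[0.017,-0.0148,0],[0.0199,-0.0172,0],[0.0227,-0.0197,0]],"rotation":[[0,0,0],[0,0,0],[0,0,0],[0,0,0],[0,0,0],[0,0,0],[0,0,0],[0,0,0]]}' 40
python3 -m inch '{"hand":[0,0,0,0,0,0,0,0],"linear":[[0.0028,-0.0025,0],[0.0057,-0.0049,0],[0.0085,-0.0074,0],[0.0113,-0.0098,0],[0.0142,-0.0123,0],[0.017,-0.0148,0],[0.0199,-0.0172,0],[0.0227,-0.0197,0]],"rotation":[[0,0,0],[0,0,0],[0,0,0],[0,0,0],[0,0,0],[0,0,0],[0,0,0],[0,0,0]]}' 40
python3 look.py l11
python3 -c "
from h import *
print(to([507.2,-85.7,206]))"
```

```text
clock: 12.48
eef_pos: [630.8, -45.3, 206.8]
eef_rot: [-180.0, 0.0, 157.3]
force: [-0.2, -0.0, -1.3]
finger_gap: 0.206
clock: 13.48
eef_pos: [602.3, -54.7, 206.8]
eef_rot: [-180.0, -0.0, 157.3]
force: [0.1, 0.6, -1.4]
finger_gap: 0.205
tcp [602.3 -54.7 206.8] rot [-179.99   -0.    157.32]
scene 232 190 tip pred crop px [131. 149.]
side 258 183 tip pred crop px [389. 148.]
wrist 244 173 tip pred crop px [646. 148.]
[ 0.0759 -0.0653  0.0009]
```

View pics/l11.png

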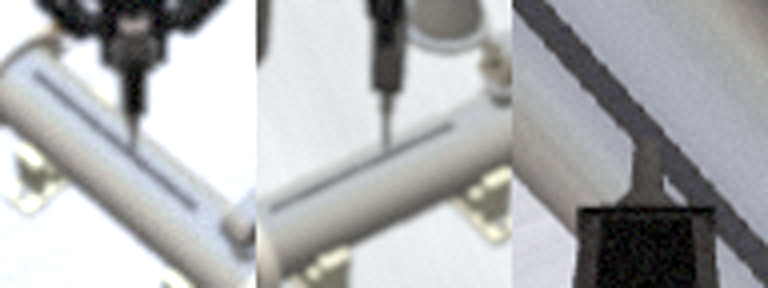

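The tip is centred over the weld: the point under it, wrist (648,132), is mid-bead. Continuing.

```bash
for i in 1; do :; done
python3 -m inch '{"hand":[0,0,0,0,0,0,0,0],"linear":[[0.0028,-0.0025,0],[0.0057,-0.0049,0],[0.0085,-0.0074,0],[0.0113,-0.0098,0],[0.0142,-0.0123,0],[0.017,-0.0148,0],[0.0199,-0.0172,0],[0.0227,-0.0197,0]],"rotation":[[0,0,0],[0,0,0],[0,0,0],[0,0,0],[0,0,0],[0,0,0],[0,0,0],[0,0,0]]}' 40
python3 -m inch '{"hand":[0,0,0,0,0,0,0,0],"linear":[[0.0028,-0.0025,0],[0.0057,-0.0049,0],[0.0085,-0.0074,0],[0.0113,-0.0098,0],[0.0142,-0.0123,0],[0.017,-0.0148,0],[0.0199,-0.0172,0],[0.0227,-0.0197,0]],"rotation":[[0,0,0],[0,0,0],[0,0,0],[0,0,0],[0,0,0],[0,0,0],[0,0,0],[0,0,0]]}' 40
python3 -m inch '{"hand":[0,0,0,0,0,0,0,0],"linear":[[0.0028,-0.0025,0],[0.0057,-0.0049,0],[0.0085,-0.0074,0],[0.0113,-0.0098,0],[0.0142,-0.0123,0],[0.017,-0.0148,0],[0.0199,-0.0172,0],[0.0227,-0.0197,0]],"rotation":[[0,0,0],[0,0,0],[0,0,0],[0,0,0],[0,0,0],[0,0,0],[0,0,0],[0,0,0]]}' 40
python3 -m inch '{"hand":[0,0,0,0,0,0,0,0],"linear":[[0.0028,-0.0025,0],[0.0057,-0.0049,0],[0.008,-0.0065,0],[0.008,-0.0065,0],[0.008,-0.0065,0],[0.008,-0.0065,0],[0.008,-0.0065,0],[0.008,-0.0065,0]],"rotation":[[0,0,0],[0,0,0],[0,0,0],[0,0,0],[0,0,0],[0,0,0],[0,0,0],[0,0,0]]}' 40
python3 look.py l12
python3 -c "
from h import *
for p in ([507.2,-85.7,206],[507,-85,260],[530.6,353.4,260]): print(to(p))"
```

```text
clock: 14.62
eef_pos: [573.8, -64.1, 206.8]
eef_rot: [-180.0, 0.0, 157.3]
force: [0.1, -0.2, -0.8]
finger_gap: 0.205
clock: 15.62
eef_pos: [545.2, -73.5, 206.8]
eef_rot: [-180.0, 0.0, 157.3]
force: [0.9, -0.2, -1.8]
finger_gap: 0.206
clock: 16.62
eef_pos: [516.7, -82.9, 206.8]
eef_rot: [-180.0, -0.0, 157.3]
force: [-0.1, 0.3, -1.3]
finger_gap: 0.207
clock: 17.62
eef_pos: [507.0, -85.8, 206.8]
eef_rot: [-180.0, -0.0, 157.3]
force: [0.9, -0.1, 0.5]
finger_gap: 0.202
tcp [507.  -85.8 206.8] rot [-179.99   -0.    157.33]
scene 207 170 tip pred crop px [134. 147.]
side 230 196 tip pred crop px [386. 149.]
wrist 244 173 tip pred crop px [645. 148.]
[-0.0001  0.0001  0.0008]
[ 0.0003  0.0007 -0.0532]
[ 0.1476  0.4143 -0.0532]
```

View pics/l12.png

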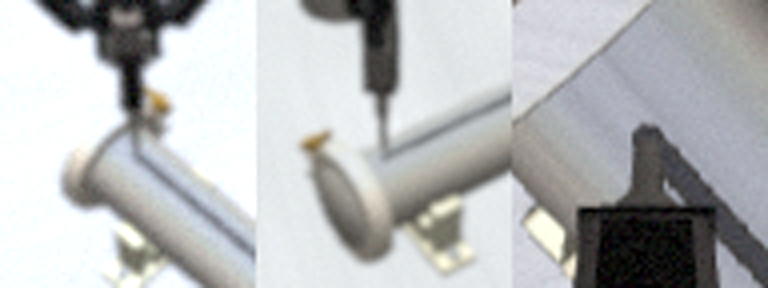

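The tip is at the weld's far end, wrist (648,130), and has dwelt there. Raising straight up to tip z ≈ 188 mm, then carrying over the pot.

```bash
python3 -m inch '{"hand":[0,0,0,0,0,0],"linear":[[0,0,-0.008],[0,0,-0.026],[0,0,-0.05],[0,0,-0.075],[0,0,-0.09],[0,0,-0.09]],"rotation":[[0,0,0],[0,0,0],[0,0,0],[0,0,0],[0,0,0],[0,0,0]]}' 40
python3 -m inch '{"hand":[0,0,0,0,0,0,0,0],"linear":[[0.004,0.012,0],[0.014,0.04,0],[0.028,0.08,0],[0.044,0.125,0],[0.06,0.17,0],[0.076,0.215,0],[0.092,0.26,0],[0.108,0.305,0]],"rotation":[[0,0,0],[0,0,0],[0,0,0],[0,0,0],[0,0,0],[0,0,0],[0,0,0],[0,0,0]]}' 40
python3 -m inch '{"hand":[0,0,0,0,0,0],"linear":[[0.014,0.04,0],[0.026,0.074,0],[0.035,0.097,0],[0.0394,0.1085,0],[0.0394,0.1085,0],[0.0394,0.1085,0]],"rotation":[[0,0,0],[0,0,0],[0,0,0],[0,0,0],[0,0,0],[0,0,0]]}' 40
python3 look.py l13
python3 -c "
from h import *
print(to([530.6,353.4,260]))
w=capture('wrist');t=tool()[0];print(proj(w,[530.6,353.4,130]),proj(w,t-[0,0,109]))"
```

```text
clock: 18.52
eef_pos: [507.3, -85.8, 297.8]
eef_rot: [180.0, 0.1, 157.3]
force: [-0.2, 0.1, -1.1]
finger_gap: 0.207
clock: 19.52
eef_pos: [524.2, 239.7, 296.1]
eef_rot: [-180.0, -0.1, 157.4]
force: [0.3, -0.2, -0.6]
finger_gap: 0.206
clock: 20.27
eef_pos: [530.7, 351.6, 296.8]
eef_rot: [-180.0, 0.0, 157.3]
force: [0.8, -0.5, -1.0]
finger_gap: 0.206
tcp [530.7 351.6 296.8] rot [-1.7997e+02  2.0000e-02  1.5727e+02]
scene 342 104 tip pred crop px [133. 147.]
side 204 88 tip pred crop px [389. 148.]
wrist 244 173 tip pred crop px [644. 148.]
[0.0007 0.0014 0.037 ]
[278.35033797 189.2803392 ] [276.91280817 209.47011271]
```

View pics/l13.png

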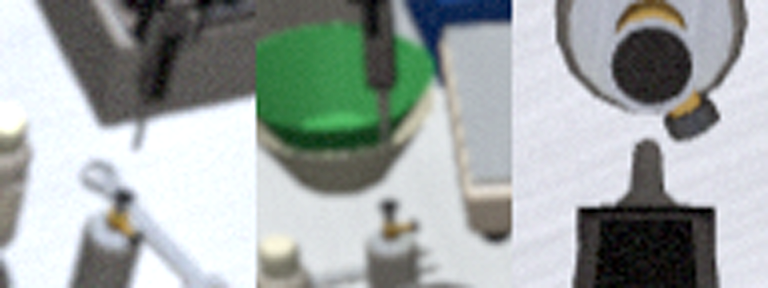

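The cone mouth is at wrist crop (652,65), just ahead of the tip at (648,142). Lowering to about 25 mm above it and re-measuring.

```bash
python3 -m inch '{"hand":[0,0,0,0,0,0],"linear":[[0,0.001,-0.0],[0.0005,0.0015,0.008],[0.0005,0.0015,0.02],[0.0005,0.0015,0.03],[0.0005,0.0015,0.032],[0.0005,0.0015,0.032]],"rotation":[[0,0,0],[0,0,0],[0,0,0],[0,0,0],[0,0,0],[0,0,0]]}' 40
python3 look.py l14
cat > mouth.py <<'E'
from h import *
import cv2
w=capture('wrist');t=tool()[0];print(t,"tip pred",proj(w,t-[0,0,109]),"below",proj(w,[t[0],t[1],130]),"mouth pred",proj(w,[530.6,353.4,130]))
im=w["image"];g=cv2.GaussianBlur(cv2.cvtColor(im,cv2.COLOR_RGB2GRAY),(3,3),0)
m=(g<30).astype(np.uint8);m[210:]=0
n,l,st,ce=cv2.connectedComponentsWithStats(m)
for i in range(1,n):
    if st[i,4]>60 and abs(ce[i][0]-278)<25 and st[i,1]>120: print(st[i],ce[i],plane(w,ce[i],130))
E
python3 mouth.py
```

```text
clock: 21.22
eef_pos: [530.6, 354.2, 264.8]
eef_rot: [-180.0, -0.0, 157.3]
force: [-0.1, -0.5, -1.0]
finger_gap: 0.206
tcp [530.6 354.2 264.8] rot [-180.     -0.    157.32]
scene 341 111 tip pred crop px [132. 146.]
side 205 96 tip pred crop px [387. 147.]
wrist 244 173 tip pred crop px [644. 148.]
[530.63877848 354.24416533 265.0612745 ] tip pred [276.68549124 209.54174669] below [276.68370836 199.83213714] mouth pred [275.68415731 200.18378138]
[267 192  19  17 262] [275.69083969 199.77480916] [530.29114601 353.53518121 130.        ]
```

View pics/l14.png

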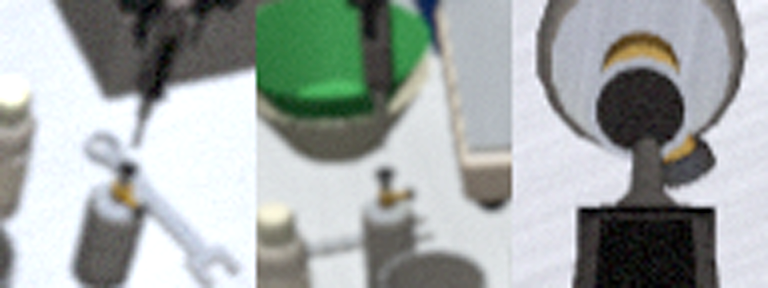

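```bash
python3 - <<'E'
from h import *
import cv2
t=tool()[0];L=[]
for n in("scene","side"):
    c=capture(n);a=proj(c,t-[0,0,109]);b=proj(c,[t[0],t[1],130]);x,y=int(a[0])-22,int(a[1])-22
    im=c["image"][:,:,::-1]
    L.append(im[y:y+48,x:x+40]);print(n,"tip",(a-[x,y]+.5)*9,"below",(b-[x,y]+.5)*9,"jacobian px/mm x,y",proj(c,[t[0]+1,t[1],130])-b,proj(c,[t[0],t[1]+1,130])-b)
cv2.imwrite("pics/l15.png",cv2.convertScaleAbs(cv2.resize(np.hstack(L),None,fx=9,fy=9,interpolation=cv2.INTER_CUBIC),alpha=1.6))
E
```

```text
scene tip [208.3573976  211.21165335] below [194.7498328  261.46181176] jacobian px/mm x,y [0.18147292 0.22250958] [ 0.27079747 -0.11200965]
side tip [203.77561518 203.09596024] below [207.54753604 260.02673873] jacobian px/mm x,y [ 0.28073526 -0.04337399] [-0.05980682 -0.15642063]
```

View pics/l15.png

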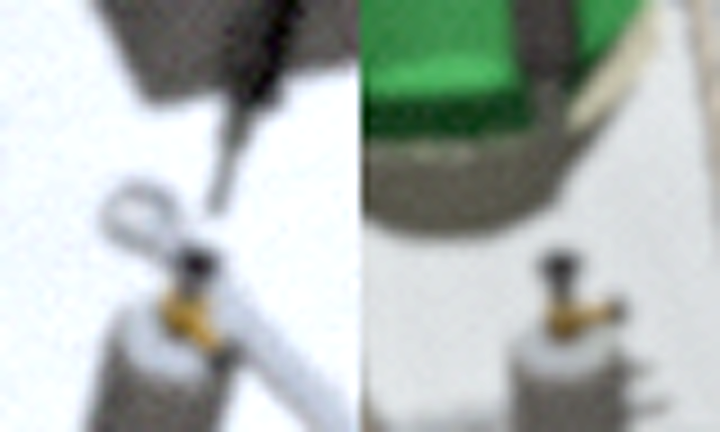

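Wrist and scene both show the tip about 1.4 mm off along tool +y. Correcting that and lowering 11 mm.

```bash
python3 -m inch '{"hand":[0,0,0,0,0,0],"linear":[[0,-0.0015,0],[0,-0.0015,0.003],[0,-0.0015,0.007],[0,-0.0015,0.01],[0,-0.0015,0.011],[0,-0.0015,0.011]],"rotation":[[0,0,0],[0,0,0],[0,0,0],[0,0,0],[0,0,0],[0,0,0]]}' 40
python3 mouth.py
python3 - <<'E'
from h import *
import cv2
t=tool()[0];L=[]
for n in("scene","side","wrist"):
    c=capture(n);a=proj(c,t-[0,0,109]);b=proj(c,[t[0],t[1],130]);x,y=int(a[0])-15,int(a[1])-20
    im=c["image"][:,:,::-1]
    L.append(im[y:y+40,x:x+30]);print(n,"tip",(a-[x,y]+.5)*8,"below",(b-[x,y]+.5)*8)
cv2.imwrite("pics/l16.png",cv2.convertScaleAbs(cv2.resize(np.hstack(L),None,fx=8,fy=8,interpolation=cv2.INTER_CUBIC),alpha=1.8))
E
```

```text
clock: 22.28
eef_pos: [530.0, 352.8, 253.7]
eef_rot: [-180.0, -0.0, 157.3]
force: [0.3, 0.8, -0.8]
finger_gap: 0.202
[530.03421346 352.78062777 253.83875557] tip pred [276.7706989  209.74197783] below [276.77488958 203.99490537] mouth pred [277.807739  204.3505356]
[268 195  21  15 241] [277.73443983 202.38174274] [529.13333616 353.95090836 130.        ]
scene tip [127.87736734 167.36424328] below [121.0621521  192.64635054]
side tip [125.92326897 164.49003869] below [127.82883565 193.17830339]
wrist tip [129.63495131 169.11758628] below [129.66702386 123.18560085]
```

View pics/l16.png

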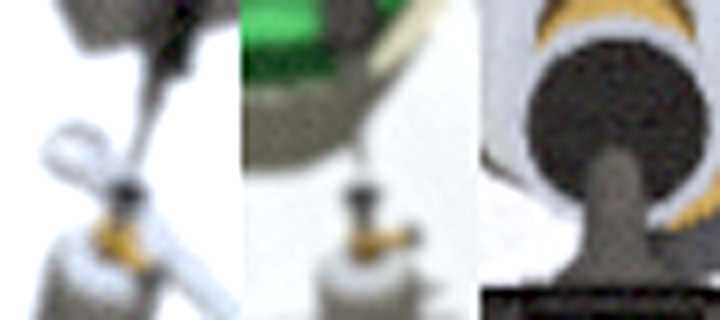

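The tip is centred over the mouth: wrist crop tip at x≈616 against mouth centre (618,125), and aligned in both side views. Final slow descent of 7 mm.

```bash
python3 -m inch '{"hand":[0,0,0,0,0,0,0,0],"linear":[[0,0,0.001],[0,0,0.003],[0,0,0.005],[0,0,0.0065],[0,0,0.007],[0,0,0.007],[0,0,0.007],[0,0,0.007]],"rotation":[[0,0,0],[0,0,0],[0,0,0],[0,0,0],[0,0,0],[0,0,0],[0,0,0],[0,0,0]]}' 40
python3 - <<'E'
from h import *
import cv2
t=tool()[0];L=[];print(t)
for n in("scene","side","wrist"):
    c=capture(n);a=proj(c,t-[0,0,109]);b=proj(c,[t[0],t[1],130]);x,y=int(a[0])-15,int(a[1])-20
    im=c["image"][:,:,::-1]
    if n!="wrist":cv2.imwrite(f"pics/{n}17.png",im)
    L.append(im[y:y+40,x:x+30]);print(n,"tip",(a-[x,y]+.5)*8,"below",(b-[x,y]+.5)*8)
cv2.imwrite("pics/l17.png",cv2.convertScaleAbs(cv2.resize(np.hstack(L),None,fx=8,fy=8,interpolation=cv2.INTER_CUBIC),alpha=1.8))
E
```

```text
clock: 23.48
eef_pos: [530.0, 352.8, 246.8]
eef_rot: [-180.0, 0.0, 157.3]
force: [-0.2, -0.2, -1.4]
finger_gap: 0.206
[530.03137368 352.78367405 246.8305706 ]
scene tip [124.64790113 171.34589342] below [121.06463711 184.6385661 ]
side tip [126.81827126 170.07986988] below [127.82099416 185.17547131]
wrist tip [130.1249707  169.55166639] below [130.13815591 144.705725  ]
```

View pics/l17.png

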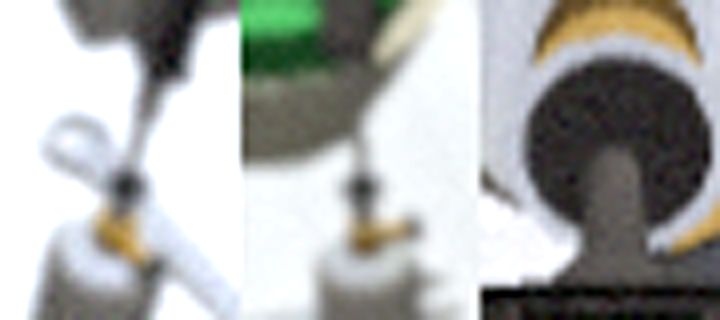

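View pics/scene17.png

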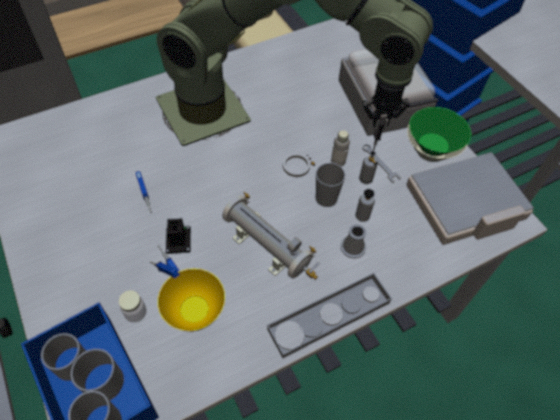

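The tip is centred about 8 mm above the mouth (wrist crop tip x≈616, mouth centre (618,145)), with no contact force. The bowl, pot, cans and the rest are where they were in the first picture. Handing in.

```bash
python3 -c "
from cell import *
print(finish_job());o=get_obs();print(o['clock'],o['eef_pos'],o['finger_gap'],o['force'])"
```

```text
the job is handed in; nothing more can be done
None
the job is handed in; nothing more can be done
```

The job is handed in at about 23.5 s of the 58 s, with the detector still held upright over the reference leak; no verdict is reported.

- **Lift and weld run:** I gripped the grey detector across its flats at 40 N and lifted it straight up out of the dock. I then ran its tip along the whole weld, from the gauge end to the other end, at about 3 cm/s. By my reckoning it was about 6.8 mm above the bead rather than the 5 mm asked. The wrist force reading stayed under 2 N, so there was no sign of touching.
- **Reference leak:** I carried the detector over the pot with its tip about 188 mm up and stopped above the cone. The last check puts the tip about 8 mm above the mouth, within roughly 1 mm of centre in the wrist view. The opening held at about 17.6 mm, so the grip did not slip.
- **Camera disagreement:** Triangulating from the scene and side cameras read about 5 mm low in height. I positioned from the wrist camera and the known heights instead. The tip also showed about 1.5 mm off to one side, which I corrected before the final descent.
- **Blue pens:** The three blue pens were standing free on their noses at the start and had toppled by 3.8 s. The arm was well clear of them. Two came to rest against the bowl.
- **Other objects:** By eye, the bowl and everything else look unmoved in the last scene picture; I did not measure this.

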